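Feel out and press the hidden catch of a cuckoo clock movement

ROBOT

A 7-joint arm with a two-finger parallel gripper is mounted at the origin on the work surface. World frame = base frame: x ahead of the robot, y to its left, z up, the work surface at z = 0. Lengths are in m, angles in degrees, forces in N, time in s.
With the tool pointing down it reaches from about 0.425 to 0.875 m from the base axis. Payload 4.7 kg.
Tool frame: the origin (TCP) lies on the mounting face of the last link; the fingertips stand tcp_to_tips ahead of it and the grasp point (between the pads) lies 164 mm ahead of it (tcp_to_tips is the distance from the TCP to the fingertips, in m); z points along the fingers, y is the line along which they close (so a half turn about z gives the same grasp; the last joint's range is limited). The gripper opens to 87 mm and grips with 3 to 60 N. Pads are 19 mm wide; open, the fingers measure 117 mm over their backs; the gripper's body (75 mm by 190 mm) begins 51 mm behind the grasp point.
Start: joints at [-68.692, 18.392, -4.016, 83.108, 1.295, 78.541, -3.26], TCP at [0.228, 0.609, 0.405] pointing down, gripper open.
Joint ranges: [-163.93, 163.93], [-17.29, 119.83], [-79.2, 71.16], [3.27, 140.29], [-89.18, 269.18], [5.43, 117.66], [-154.24, 154.24]. Speed limits (degrees/s): [147.25, 147.25, 180, 180, 180, 180, 180].

INTERFACE

Orientations are given as [roll, pitch, yaw] about the fixed x, y, z axes, in that order (R = Rz(yaw) Ry(pitch) Rx(roll)).
In Python, from cell import get_obs, read_camera, sign_off, tcp_to_tips gives the robot as it stands.
- The arm moves only by the tool drive_tool, never from a script. Its argument "rows" is one flat list of numbers, 7 for each row, row after row: the shift along the tool's x, y, z in m, then the turn, a rotation vector about the tool's x, y, z in rad, then the gripper command: -1 is shut, 1 is fully open, values between are in proportion. In form: [tx, ty, tz, rx, ry, rz, fingers, tx, ty, tz, rx, ry, rz, fingers, ...]. A call has 1 to 5 rows; each row shifts and turns the commanded pose from where the row before left it, along the tool's axes as they then stand; what a row does not reach is not made up. A row lasts 1/8 s, in which the tool goes at most 62.5 mm and 10.7 degrees, less where a joint would pass 70% of its speed; a pose out of reach is approached as far as the arm can. A call is refused whole if a number of a shift passes 0.0625 or a number of a turn 0.188, either way. A call with a gripper value outside its range is refused whole. The fingers move at their own pace and stop on an object; "grip_force" is the grip in N (left out, the last holds). Time passes only in rows, so rows that do not move let the fingers close. It gives the time, the measured TCP pose, the force, the opening and the grip force at its end, in the units of the state.
- get_obs(): the state, without advancing time (a new reading comes with each control period).
- read_camera(name): name is "side" or "top"; returns a dict with "color" (420x560x3 uint8, blue, green, red), "fov_y" (degrees; the focal length in pixels is half the picture's height over the tangent of half this angle, whatever the lens; pixels are square), "cx", "cy" (the principal point, pixels), "cam_to_world" (4x4, takes a point from camera to world coordinates). Camera axes: x right, y up, looking along -z (the intrinsics and any distortion apply to the point x, -y, -z); pixel columns grow to the right and rows downward; lengths in m; the calibration is good to about 2 mm. A picture is of the moment at which its call begins. There is no depth.
- sign_off(): hands the job in; it is judged then, once.
The state is a dict: "time_s": time; "qpos": joint angles; "joint_velocities": joint speeds; "effort": joint torques, N m; "tool_pos": TCP position; "tool_rot": TCP orientation; "force": force on the tool from outside, world axes, zero at the start; "wrist_torque": the same for the moment, N m; "grip_width": finger opening in m; "grasp_force": force on a finger pad.
Only numpy, scipy, OpenCV 4.12 (cv2) and the standard library are available. Lean on these libraries where they do the work, as an engineer would, in place of code of your own. Each camera call takes 0.05 s, during which the arm holds its last target. There are 200 camera calls.

TASK

Take the orange-handled spring-tipped probe out of its wooden stand and, leaning it in under the dark hood of the green cradle, slide its tip along the groove of the brass movement plate until it drops into the hidden window; push the catch inside with the probe until it is fully home. Then put the probe back upright in its stand, fully down, and let go; leave the two gear wheels and the tweezers where they lie.

Things in the scene. Friction and masses are not known exactly. Their poses are not given: they have to be found in the camera images.
- probe_grip (a point): Loose probe, starts upright in the stand. Point: centre of its orange square handle, 16 x 16 mm, 49 mm long (25 mm below to 24 above this point). z runs up the probe away from the tip; x, y square to the handle's flats. Below it a steel flange, 24 mm across, 5 mm thick; its underside, 30 mm below this point, rests on the stand's top. Shaft of 8 mm to 75 mm below, then the needle. 0.09 kg.
- probe_tip (a point): Round end of the probe's dark needle, 105 mm below the handle's centre (at rest), 10 mm above the counter when the probe stands in the stand; axes as the handle's. The needle is 5 mm thick, 30 mm long and sprung: it slides up to 8 mm into the shaft, begins to move at 1.4 N, takes 4.2 N at the end of its stroke (350 N/m), then is solid.
- stand_hole0 (a point): Centre of the mouth of the hole in the probe stand, in its top face. The stand is a fixed wooden block 70 x 70 mm, 85 mm high; the hole is upright, of 14 mm diameter, right through to the counter, with a 3 mm chamfer.
- groove_mid (a point): On the green cradle: mid-length of the groove's floor, 73 mm above the counter. Axes: z up, y along the groove, x level to the cradle's back; -x faces the robot. The brass movement plate slopes up 35 degrees to +x; outward normal (-0.574, 0, 0.819). Its groove is 12 mm wide, floor 2.5 mm below the plate's face, seen from y = -35 to +35 mm between green cheeks 8.5 mm higher than the floor.
- cradle: Green cradle fixed to the counter, 130 mm deep (x), 170 wide (y), origin under its middle, axes as groove_mid. It holds the movement plate, which may sit anywhere sideways: so a window in the groove's floor, 10 mm long (y), 12 mm wide, going in square to the plate, has its centre at an unknown place within 20 mm either side of the groove's middle. The catch waits in it 6 mm below the floor.
- hood_edge (a point): Middle of the front upper edge of the hood that hides the groove from above; axes as the cradle's. Level dark steel plate 6 mm thick, top 116 mm above the counter, reaching 70 mm from here to +x and 80 mm either way along y. An upright probe cannot reach the groove; one square to the plate (top leaning 35 degrees to -x) passes with its axis 10 mm clear of this edge.
- catch (a joint): Travel of the round catch (9.6 mm) in the window, in m: about 0 out, 0.008 fully home on a solid stop. It moves square to the plate, inwards, against about 6 N of friction (more than the needle's spring gives, so the needle goes solid first), and stays where left. A red pointer on the hood's top turns with it: along the hood when out, a quarter turn, across it, when home.
- wheel_large: Loose brass gear wheel lying flat, 57 mm over the teeth, 6 mm thick, with a hub 12 mm high in all; origin at the centre of its underside. To be left alone.
- wheel_small: Loose brass gear wheel lying flat, 41 mm over the teeth, 6 mm thick, with a hub 12 mm high in all; origin at the centre of its underside. To be left alone.
- tweezers: Loose brass tweezers lying flat along their x, 125 mm long, 18 mm wide, 8 mm high; origin under their middle. To be left alone.
Not all that is in view belongs to the job. Leave any turquoise look-alike of the part that bears probe_grip alone.

How it is judged:
By the outcome, as a careful person would: the job done as asked, in the order asked, and still so for the second after the job is handed in, with the robot touching nothing.
It also fails if it takes over 51 s, if anything falls off the work surface, if the arm or the gripper's body presses on something with over 40 N, if the wrist force passes 120 N, or if a joint passes its speed limit or range.

## Working session

There is one attempt and no reset: what is moved stays moved. The work goes in short steps, Python scripts to look and compute and a tool call to move; the robot and the scene stay as the last step left them, time stands still between calls to the robot, and variables do not carry over. Pictures are saved under pics/ and viewed, at most 10 in all, crops included, and the job is handed in when it is done.

Besides the shell and the picture viewer there is one more tool, called after "Call:" in YAML: its name, and indented under it one key for each argument. drive_tool: Moves the arm, as the interface text tells. Its arguments: {"type":"object","properties":{"rows":{"type":"array","items":{"type":"number"}},"grip_force":{"type":"number"}},"required":["rows"]}

```bash
mkdir -p pics; ls
cat > h.py <<'E'
import numpy as np,cv2
from cell import *
from scipy.spatial.transform import Rotation as R
def ray(c,u,v):
    f=c['color'].shape[0]/2/np.tan(np.radians(c['fov_y']/2))
    M=np.array(c['cam_to_world']);d=M[:3,:3]@np.array([(u-c['cx'])/f,-(v-c['cy'])/f,-1.]);return M[:3,3],d/np.linalg.norm(d)
def onz(c,u,v,z):
    o,d=ray(c,u,v);return o+d*(z-o[2])/d[2]
def proj(c,p):
    f=c['color'].shape[0]/2/np.tan(np.radians(c['fov_y']/2))
    M=np.array(c['cam_to_world']);q=M[:3,:3].T@(np.array(p)-M[:3,3]);return c['cx']+f*q[0]/-q[2],c['cy']-f*q[1]/-q[2]
E
python3 - <<'E'
from h import *
print(get_obs(),tcp_to_tips)
for n in('side','top'):
    c=read_camera(n);cv2.imwrite(f'pics/{n}0.png',c['color']);print({k:v for k,v in c.items() if k!='color'})
E
```

```text
pics
{'time_s': 0.0, 'qpos': array([-68.68970263,  18.4395537 ,  -4.01580026,  83.17462452,
         1.29731389,  78.54233725,  -3.26044672]), 'joint_velocities': array([ 0.04584366, -0.08781617, -0.09309599, -0.05333663,  0.0849429 ,
        0.00735661, -0.0485095 ]), 'effort': array([-3.51208701e-04, -4.91308272e+01, -4.03923551e-01, -3.12526667e+01,
       -6.38339692e-02,  4.37212118e-02,  1.76461681e-04]), 'tool_pos': array([0.22762303, 0.6086189 , 0.40365807]), 'tool_rot': array([-1.79888860e+02,  8.00900686e-03,  1.59499724e+02]), 'force': array([-0.98014709,  0.29759948,  0.01859842]), 'wrist_torque': array([-0.00237586, -0.05261732,  0.04588881]), 'grasp_force': 0.0, 'grip_width': 0.08692312023116126} 0.1822
{'fov_y': 52.80381345628881, 'cx': 281.19218259228063, 'cy': 215.69828690651426, 'cam_to_world': array([[-0.95722076,  0.20161086, -0.20756076,  0.34360934],
       [-0.28934669, -0.67342838,  0.68027399,  0.55297983],
       [-0.00262668,  0.71122941,  0.70295507,  0.71352074],
       [ 0.        ,  0.        ,  0.        ,  1.        ]])}
{'fov_y': 54.02929673148429, 'cx': 277.24682746548604, 'cy': 205.12649343209713, 'cam_to_world': array([[ 0.02386543,  0.98977949, -0.14059518,  0.39523377],
       [-0.99901551,  0.01835102, -0.0403888 , -0.06483221],
       [-0.03739594,  0.14142066,  0.98924301,  0.83794014],
       [ 0.        ,  0.        ,  0.        ,  1.        ]])}
```

View pics/side0.png

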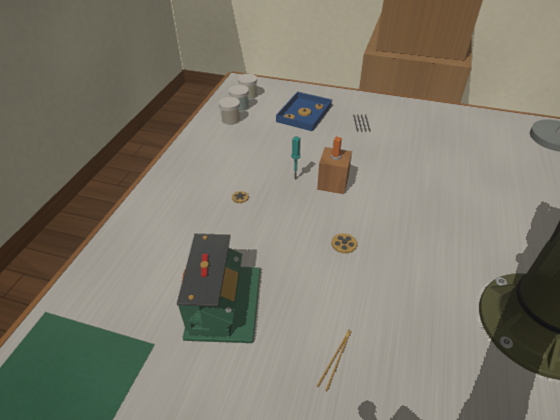

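View pics/top0.png

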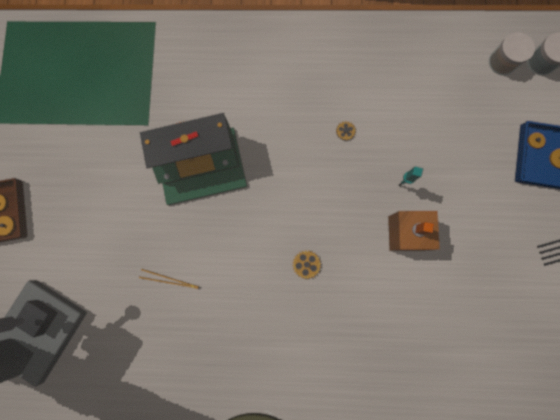

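Side view: orange probe at (337,148) in the wooden stand (335,170), turquoise look-alike at (296,155). Top view: stand (415,230), orange handle (428,228), turquoise (413,175), hood (185,140) and plate (195,166). The orange one in the wooden block is the one meant, so I'll measure it and crop to confirm.

Run:
```python
from h import *
C={n:read_camera(n) for n in('side','top')}
def mask(c,lo,hi,box):
    h=cv2.cvtColor(c['color'],cv2.COLOR_BGR2HSV);m=cv2.inRange(h,lo,hi);b=np.zeros_like(m);x0,y0,x1,y1=box;b[y0:y1,x0:x1]=m[y0:y1,x0:x1];return b
def big(m):
    return max(cv2.findContours(m,0,2)[0],key=cv2.contourArea)
# orange
O={}
for n,box in(('side',(320,130,350,162)),('top',(405,215,445,245))):
    k=big(mask(C[n],(3,190,110),(14,255,255),box));O[n]=cv2.moments(k);m=O[n];O[n]=(m['m10']/m['m00'],m['m01']/m['m00']);print(n,'orange',O[n],cv2.boundingRect(k),cv2.minAreaRect(k))
def tri(a,b):
    o1,d1=ray(C['side'],*a);o2,d2=ray(C['top'],*b);s=np.linalg.lstsq(np.c_[d1,-d2],o2-o1,rcond=None)[0];p,q=o1+s[0]*d1,o2+s[1]*d2;return (p+q)/2,np.linalg.norm(p-q)
print('orange tri',tri(O['side'],O['top']))
# pointer red
Rr={}
for n,box in(('side',(190,245,220,285)),('top',(160,125,210,155))):
    h=mask(C[n],(0,170,90),(5,255,255),box)|mask(C[n],(172,150,90),(180,255,255),box);y,x=np.nonzero(h);Rr[n]=(x.mean(),y.mean());print(n,'red',Rr[n],len(x),cv2.minAreaRect(np.c_[x,y].astype(np.float32)))
print(tri(Rr['side'],Rr['top']))
for n,bx in(('side',(170,225,270,345)),('top',(130,100,260,210))):
    x0,y0,x1,y1=bx;cv2.imwrite(f'pics/{n}_cr.png',cv2.resize(C[n]['color'][y0:y1,x0:x1],None,fx=5,fy=5,interpolation=2))
a=cv2.resize(C['side']['color'][225:345,160:270],(550,600),interpolation=2)
b=cv2.resize(C['top']['color'][105:210,130:255],(625,525),interpolation=2)
s=cv2.resize(C['side']['color'][125:200,280:365],(425,375),interpolation=2)
t=cv2.resize(C['top']['color'][160:260,375:450],(375,500),interpolation=2)
P=np.zeros((600,800,3),np.uint8);P[:375,:425]=s;P[:500,425:]=t;cv2.imwrite('pics/probe.png',P)
cv2.imwrite('pics/ctop.png',b);cv2.imwrite('pics/cside.png',a)
```

```text
Traceback (most recent call last):
ValueError: max() iterable argument is empty
```

Run:
```python
from h import *
C={n:read_camera(n) for n in('side','top')}
def mask(c,lo,hi,box):
    h=cv2.cvtColor(c['color'],cv2.COLOR_BGR2HSV);m=cv2.inRange(h,lo,hi);b=np.zeros_like(m);x0,y0,x1,y1=box;b[y0:y1,x0:x1]=m[y0:y1,x0:x1];return b
def big(m):
    return max(cv2.findContours(m,0,2)[0],key=cv2.contourArea)
a=cv2.resize(C['side']['color'][225:345,160:270],(550,600),interpolation=2)
b=cv2.resize(C['top']['color'][105:210,130:255],(625,525),interpolation=2)
s=cv2.resize(C['side']['color'][125:200,280:365],(425,375),interpolation=2)
t=cv2.resize(C['top']['color'][160:260,375:450],(375,500),interpolation=2)
P=np.zeros((600,800,3),np.uint8);P[:375,:425]=s;P[:500,425:]=t;cv2.imwrite('pics/probe.png',P)
cv2.imwrite('pics/ctop.png',b);cv2.imwrite('pics/cside.png',a)
for n,u,v in(('side',337,148),('side',205,266),('top',428,228),('top',178,142)):print(n,C[n]['color'][v,u],cv2.cvtColor(C[n]['color'],cv2.COLOR_BGR2HSV)[v,u])
def tri(a,b):
    o1,d1=ray(C['side'],*a);o2,d2=ray(C['top'],*b);s=np.linalg.lstsq(np.c_[d1,-d2],o2-o1,rcond=None)[0];p,q=o1+s[0]*d1,o2+s[1]*d2;return (p+q)/2,np.linalg.norm(p-q)
O={}
for n,box in(('side',(320,130,350,162)),('top',(405,215,445,245))):
    k=mask(C[n],(3,205,60),(14,255,255),box);y,x=np.nonzero(k);print(n,len(x),x.min(),x.max(),y.min(),y.max()) if len(x) else print('none');O[n]=(x.mean(),y.mean())
print(O,'orange tri',tri(O['side'],O['top']))
Rr={}
for n,box in(('side',(190,245,220,285)),('top',(160,125,210,155))):
    h=mask(C[n],(0,150,80),(4,255,255),box)|mask(C[n],(172,150,80),(180,255,255),box);y,x=np.nonzero(h);Rr[n]=(x.mean(),y.mean());print(n,'red',Rr[n],len(x),cv2.minAreaRect(np.c_[x,y].astype(np.float32)))
print(tri(Rr['side'],Rr['top']))
```

```text
side [ 48  86 151] [ 11 174 151]
side [ 66 119 147] [ 20 141 147]
top [ 28  82 167] [ 12 212 167]
top [ 42  46 141] [  1 179 141]
none
top 60 424 432 223 231
 ** On entry to DLASCL parameter number  4 had an illegal value
 ** On entry to DLASCL parameter number  4 had an illegal value
 ** On entry to DLASCL parameter number  4 had an illegal value
 ** On entry to DLASCL parameter number  4 had an illegal value
 ** On entry to DLASCL parameter number  5 had an illegal value
 ** On entry to DLASCL parameter number  4 had an illegal value<stdin>:18: RuntimeWarning: Mean of empty slice.
  ret = ret.dtype.type(ret / rcount)
Traceback (most recent call last):
numpy.linalg.LinAlgError: SVD did not converge in Linear Least Squares
```

View pics/probe.png

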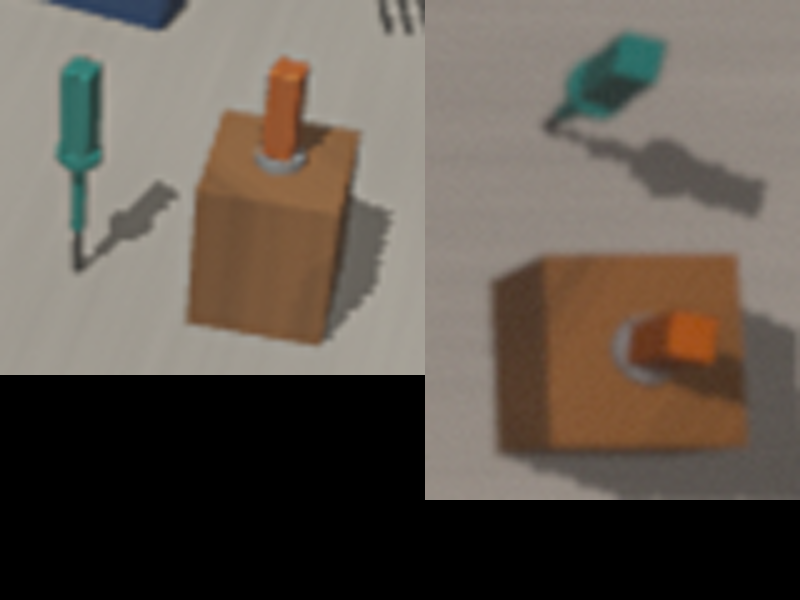

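View pics/ctop.png

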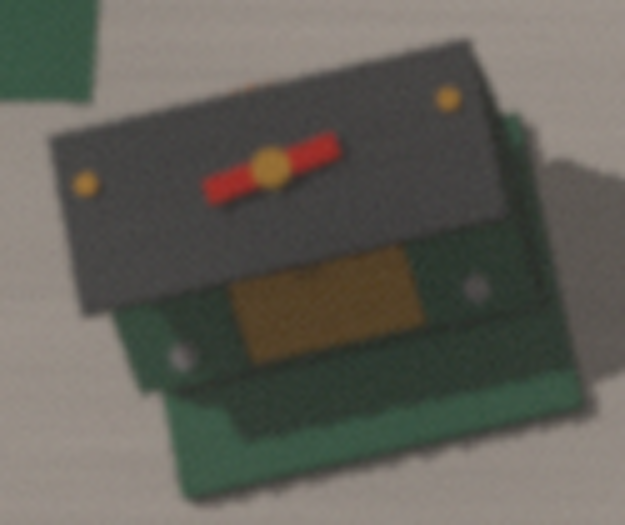

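View pics/cside.png

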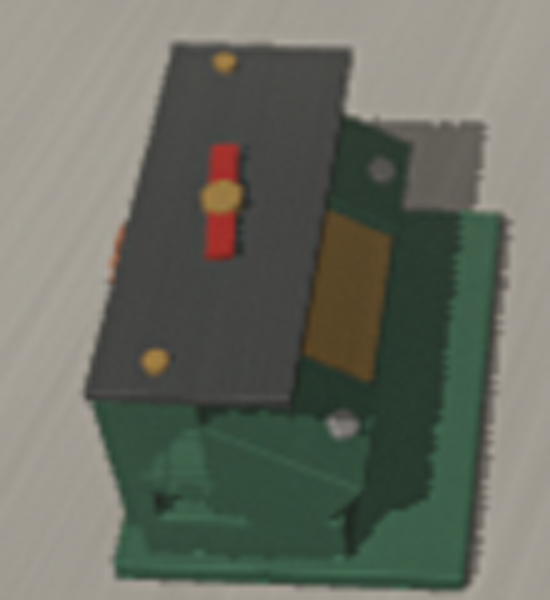

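Probe crop confirms it: the orange handle with its flange sits in the wooden stand, and the turquoise one at its left is free-standing. The cradle crops show the hood corners and the pointer lying along the hood. Now I'll compute positions from the crop corners.

Run:
```python
from h import *
C={n:read_camera(n) for n in('side','top')}
np.set_printoptions(precision=4,suppress=True)
def px(p,off):return (p[0]+.5)/5-.5+off[0],(p[1]+.5)/5-.5+off[1]
def tri(a,b):
    o1,d1=ray(C['side'],*a);o2,d2=ray(C['top'],*b);s=np.linalg.lstsq(np.c_[d1,-d2],o2-o1,rcond=None)[0];p,q=o1+s[0]*d1,o2+s[1]*d2;return (p+q)/2,np.linalg.norm(p-q)
def run(name,T,S,to,so,z):
    print(name)
    out={}
    for n,L,o in(('top',T,to),('side',S,so)):
        out[n]=np.array([onz(C[n],*px(p,o),z) for p in L]);print(n,out[n][:,:2].tolist(),out[n].mean(0))
    for a,b in zip(S,T):print('tri',*tri(px(a,so),px(b,to)))
    return out
# hood order: front -y, front +y, back +y, back -y
h=run('hood',[(508,215),(86,316),(50,137),(468,40)],[(352,48),(292,404),(87,397),(172,42)],(130,105),(160,225),.116)
for n in h:
    P=h[n];y=P[1]-P[0]+P[2]-P[3];print(n,'yaw',np.degrees(np.arctan2(-y[0],y[1])),'len',np.linalg.norm(P[1]-P[0]),np.linalg.norm(P[2]-P[1]),'front mid',P[:2].mean(0),'centre',P.mean(0))
# stand top order -y+x... : far-left etc (top: UL(+x,+y),UR(+x,-y),LR,LL)
s=run('stand',[(123,257),(312,256),(322,446),(123,450)],[(200,186),(228,112),(360,131),(340,215)],(375,160),(280,125),.085)
o=run('orange top',[(245,313),(293,318),(289,362),(243,360)],[(268,70),(282,58),(307,64),(296,76)],(375,160),(280,125),.139)
for n in o:
    P=o[n];e=P[1]-P[0]+P[2]-P[3];print(n,'edge az',np.degrees(np.arctan2(e[1],e[0])))
for n in s:
    P=s[n];e=P[1]-P[0]+P[2]-P[3];print(n,'stand az',np.degrees(np.arctan2(e[1],e[0])))
```

```text
hood
top [[0.6017731566450517, 0.05081776816598377], [0.5619381885059378, 0.20344486500958156], [0.6291531865340034, 0.22155252337856848], [0.6679280262111151, 0.06825257321139702]] [0.6152 0.136  0.116 ]
side [[0.5997897378442341, 0.05150503287017616], [0.5591276573316046, 0.20692132025486387], [0.6254178853847658, 0.2239916235324349], [0.667584949591506, 0.0685226464469591]] [0.613  0.1377 0.116 ]
tri [0.6011 0.0508 0.1152] 0.0017847976129308943
tri [0.5617 0.2046 0.1121] 0.0022293741902030184
tri [0.6285 0.2223 0.113 ] 0.0030977311522112903
tri [0.6679 0.0683 0.1157] 0.00027312634609692374
top yaw 14.410733637484846 len 0.15773983446659628 0.06961137300413496 front mid [0.5819 0.1271 0.116 ] centre [0.6152 0.136  0.116 ]
side yaw 14.918753876432586 len 0.16064752464963597 0.0684528274750457 front mid [0.5795 0.1292 0.116 ] centre [0.613  0.1377 0.116 ]
stand
top [[0.495552812065612, -0.2568846634531756], [0.4972168875131563, -0.3248760196435898], [0.42850053849752817, -0.3263355312908549], [0.425474957373989, -0.255653418941953]] [ 0.4617 -0.2909  0.085 ]
side [[0.4937561100794407
[... 440 characters left out ...]
496], [0.4687549418825648, -0.299292336220887], [0.4539118588761481, -0.29754078315062793], [0.45426410139208306, -0.28233453126031655]] [ 0.4618 -0.2906  0.139 ]
side [[0.4704206233153796, -0.2868858960883931], [0.4660782693082112, -0.2985952274676511], [0.4536938687157842, -0.2970607131786003], [0.4567515053649674, -0.28580790831383796]] [ 0.4617 -0.2921  0.139 ]
tri [ 0.4698 -0.2825  0.142 ] 4.66339939391407e-05
tri [ 0.4675 -0.2996  0.1383] 0.002592585547107722
tri [ 0.4539 -0.2977  0.1386] 0.0001719219608080487
tri [ 0.4551 -0.2813  0.1421] 0.002134033758434536
top edge az -93.16780952709568
side edge az -107.8625356046972
top stand az -88.06311063351471
side stand az -88.67592964290053
```

```bash
cat >> h.py <<'E'
YC=14.6; GM=np.array([.5977,.1326,.073])          # cradle yaw, groove_mid
RC=R.from_euler('z',YC,degrees=True)
def rot(yaw,tilt=0): # tool pointing down, yawed; then top leaned tilt deg to cradle -x
    r=R.from_euler('xyz',[180,0,yaw],degrees=True)
    a=RC.apply([0,1,0]); return R.from_rotvec(-np.radians(tilt)*a)*r
def cur():
    o=get_obs();return np.array(o['tool_pos']),R.from_euler('xyz',o['tool_rot'],degrees=True)
def plan(p,r,targets,f,step=.055,ang=.17):
    """print rounded rows through (tcp pos, rot) targets"""
    rows=[]
    for tp,tr in targets:
        n=int(np.ceil(max(np.linalg.norm(tp-p)/step,(r.inv()*tr).magnitude()/ang,1)))
        for k in range(n):
            w=1/(n-k); s=np.round(r.inv().apply((tp-p)*w),3); t=np.round((r.inv()*tr).as_rotvec()*w,3)
            rows.append([*s.tolist(),*t.tolist(),f]); p=p+r.apply(s); r=r*R.from_rotvec(t)
    for i in range(0,len(rows),5):print([x for q in rows[i:i+5] for x in q])
    return p,r
E
python3 - <<'E'
from h import *
p,r=cur()
p,r=plan(p,r,[(np.array([.47,.15,.41]),rot(78)),(np.array([.461,-.291,.36]),rot(-4))],1)
print(rot(-4).as_matrix().round(3))
E
```

```text
[-0.039, -0.034, -0.001, -0.0, 0.0, 0.142, 1, -0.043, -0.029, -0.0, -0.0, 0.0, 0.142, 1, -0.047, -0.022, -0.001, -0.0, 0.0, 0.142, 1, -0.05, -0.015, -0.0, -0.0, 0.0, 0.142, 1, -0.051, -0.008, -0.001, -0.0, 0.0, 0.142, 1]
[-0.052, -0.001, -0.0, -0.0, 0.0, 0.142, 1, -0.052, 0.006, -0.001, -0.0, 0.0, 0.143, 1, -0.05, 0.014, -0.0, -0.0, 0.0, 0.142, 1, -0.047, 0.02, -0.001, -0.0, 0.0, 0.143, 1, -0.045, 0.027, -0.0, -0.0, 0.0, 0.142, 1]
[-0.048, 0.009, 0.006, 0.0, 0.0, 0.159, 1, -0.046, 0.017, 0.005, 0.0, 0.0, 0.159, 1, -0.043, 0.024, 0.006, 0.0, 0.0, 0.159, 1, -0.038, 0.03, 0.005, 0.0, 0.0, 0.159, 1, -0.033, 0.036, 0.006, 0.0, 0.0, 0.159, 1]
[-0.027, 0.041, 0.005, 0.0, 0.0, 0.159, 1, -0.021, 0.045, 0.006, 0.0, 0.0, 0.159, 1, -0.013, 0.047, 0.005, 0.0, 0.0, 0.159, 1, -0.006, 0.048, 0.006, 0.0, 0.0, 0.16, 1]
[[ 0.998 -0.07  -0.   ]
 [-0.07  -0.998 -0.   ]
 [ 0.     0.    -1.   ]]
```

Call:
drive_tool:
  rows: [-0.039, -0.034, -0.001, 0, 0, 0.142, 1, -0.043, -0.029, 0, 0, 0, 0.142, 1, -0.047, -0.022, -0.001, 0, 0, 0.142, 1, -0.05, -0.015, 0, 0, 0, 0.142, 1, -0.051, -0.008, -0.001, 0, 0, 0.142, 1]

```text
time_s: 1.02
tool_pos: [0.3503, 0.3783, 0.408]
tool_rot: [180.0, -0.0, 118.5]
force: [0.5, 0.9, -0.5]
grip_width: 0.0873
grasp_force: 0.0
```

Call:
drive_tool:
  rows: [-0.052, -0.001, 0, 0, 0, 0.142, 1, -0.052, 0.006, -0.001, 0, 0, 0.142, 1, -0.05, 0.014, 0, 0, 0, 0.142, 1, -0.047, 0.02, -0.001, 0, 0, 0.143, 1, -0.045, 0.027, 0, 0, 0, 0.142, 1]

```text
time_s: 1.65
tool_pos: [0.4704, 0.1482, 0.4102]
tool_rot: [180.0, -0.1, 77.8]
force: [1.2, 0.4, -0.3]
grip_width: 0.0871
grasp_force: 0.0
```

Call:
drive_tool:
  rows: [-0.048, 0.009, 0.006, 0, 0, 0.159, 1, -0.046, 0.017, 0.005, 0, 0, 0.159, 1, -0.043, 0.024, 0.006, 0, 0, 0.159, 1, -0.038, 0.03, 0.005, 0, 0, 0.159, 1, -0.033, 0.036, 0.006, 0, 0, 0.159, 1]

```text
time_s: 2.28
tool_pos: [0.4655, -0.0962, 0.382]
tool_rot: [180.0, -0.1, 32.2]
force: [1.4, 0.1, 0.1]
grip_width: 0.087
grasp_force: 0.0
```

Call:
drive_tool:
  rows: [-0.027, 0.041, 0.005, 0, 0, 0.159, 1, -0.021, 0.045, 0.006, 0, 0, 0.159, 1, -0.013, 0.047, 0.005, 0, 0, 0.159, 1, -0.006, 0.048, 0.006, 0, 0, 0.159, 1]

```text
time_s: 2.78
tool_pos: [0.461, -0.2919, 0.36]
tool_rot: [-180.0, -0.1, -4.2]
force: [0.4, -0.7, 0.6]
grip_width: 0.087
grasp_force: 0.0
```

Run:
```python
from h import *
o=get_obs();print(o['time_s'],o['tool_pos'],o['tool_rot'],o['qpos'])
p,r=cur()
plan(p,r,[(np.array([.461,-.291,.36]),rot(-4)),(np.array([.461,-.291,.281]),rot(-4))],1)
```

```text
2.775 [ 0.46098346 -0.29189672  0.36002814] [-1.79984141e+02 -8.70881771e-02 -4.17551667e+00] [-14.5296055    8.98764639  48.68033172 103.08437318  -7.18720638
  71.02496243 -58.03611354]
[-0.0, -0.001, 0.0, -0.0, -0.002, -0.003, 1, -0.0, 0.0, 0.04, -0.0, 0.0, -0.0, 1, -0.0, 0.0, 0.039, -0.0, 0.0, -0.0, 1]
```

Call:
drive_tool:
  rows: [0, -0.001, 0.04, 0, 0, 0, 1, 0, 0, 0.039, 0, 0, 0, 1, 0, 0, 0, 0, 0, 0, 1]

```text
time_s: 3.15
tool_pos: [0.4601, -0.2886, 0.2784]
tool_rot: [-179.9, 0.3, -3.9]
force: [1.3, 0.9, 0.6]
grip_width: 0.0868
grasp_force: 0.0
```

Call:
drive_tool:
  rows: [0, 0, 0, 0, 0, 0, -1, 0, 0, 0, 0, 0, 0, -1, 0, 0, 0, 0, 0, 0, -1, 0, 0, 0, 0, 0, 0, -1]
  grip_force: 35

```text
time_s: 3.65
tool_pos: [0.4614, -0.2895, 0.2814]
tool_rot: [-180.0, -0.1, -3.9]
force: [-0.2, -0.2, 0.6]
grip_width: 0.0545
grasp_force: 0.0
```

Call:
drive_tool:
  rows: [0, 0, 0, 0, 0, 0, -1, 0, 0, 0, 0, 0, 0, -1, 0, 0, 0, 0, 0, 0, -1, 0, 0, 0, 0, 0, 0, -1, 0, 0, 0, 0, 0, 0, -1]

```text
time_s: 4.28
tool_pos: [0.4612, -0.2896, 0.2807]
tool_rot: [180.0, -0.0, -3.9]
force: [-0.3, 0.5, -0.2]
grip_width: 0.0154
grasp_force: 35.0
```

Call:
drive_tool:
  rows: [0, 0, 0, 0, 0, 0, -1, 0, 0, 0, 0, 0, 0, -1]

```text
time_s: 4.53
tool_pos: [0.4612, -0.2895, 0.2808]
tool_rot: [180.0, -0.0, -3.9]
force: [1.1, -0.6, 0.3]
grip_width: 0.0158
grasp_force: 35.0
```

```bash
cat >> h.py <<'E'
LT=.2707; NR=np.array([-np.sin(np.radians(35)),0,np.cos(np.radians(35))])
def cp(y,s,dx=0): # TCP for tip at groove y, height s off the floor along plate normal, dx up-slope
    u=np.array([NR[2],0,-NR[0]])
    return GM+RC.apply(np.array([0,y,0])+NR*(s+LT)+u*dx)
RT=rot(YC,35)
E
python3 - <<'E'
from h import *
p,r=cur();print(p)
p1=p+[0,0,.13]
plan(p,r,[(p1,r),(cp(-.028,.08),RT)],-1,step=.05)
E
```

```text
[ 0.4611822  -0.28951826  0.28075827]
[0.0, 0.0, -0.043, 0.0, 0.0, 0.0, -1, 0.0, 0.0, -0.043, 0.0, 0.0, 0.0, -1, 0.0, 0.0, -0.044, 0.0, 0.0, 0.0, -1, -0.009, -0.043, 0.006, 0.012, 0.076, -0.039, -1, -0.008, -0.043, 0.006, 0.012, 0.076, -0.039, -1]
[-0.007, -0.043, 0.006, 0.012, 0.076, -0.039, -1, -0.006, -0.043, 0.006, 0.013, 0.076, -0.039, -1, -0.005, -0.043, 0.006, 0.012, 0.075, -0.039, -1, -0.003, -0.043, 0.007, 0.013, 0.076, -0.039, -1, -0.002, -0.043, 0.007, 0.013, 0.075, -0.039, -1]
[-0.001, -0.044, 0.008, 0.012, 0.076, -0.04, -1]
```

Call:
drive_tool:
  rows: [0, 0, -0.025, 0, 0, 0, -1, 0, 0, -0.035, 0, 0, 0, -1, 0, 0, -0.035, 0, 0, 0, -1, 0, 0, -0.035, 0, 0, 0, -1, 0, 0, 0, 0, 0, 0, -1]

```text
time_s: 5.15
tool_pos: [0.4616, -0.2901, 0.4133]
tool_rot: [180.0, -0.3, -3.9]
force: [-0.2, -0.5, -0.8]
grip_width: 0.0162
grasp_force: 35.0
```

Call:
drive_tool:
  rows: [-0.009, -0.043, 0.006, 0.012, 0.076, -0.039, -1, -0.008, -0.043, 0.006, 0.012, 0.076, -0.039, -1, -0.007, -0.043, 0.006, 0.012, 0.076, -0.039, -1, -0.006, -0.043, 0.006, 0.013, 0.076, -0.039, -1]

```text
time_s: 5.65
tool_pos: [0.4347, -0.115, 0.3846]
tool_rot: [-178.5, -17.6, 5.0]
force: [0.5, 0.5, -0.5]
grip_width: 0.0155
grasp_force: 35.0
```

Call:
drive_tool:
  rows: [-0.005, -0.043, 0.006, 0.012, 0.075, -0.039, -1, -0.003, -0.043, 0.007, 0.013, 0.076, -0.039, -1, -0.002, -0.043, 0.007, 0.013, 0.075, -0.039, -1, -0.001, -0.044, 0.008, 0.012, 0.076, -0.04, -1, 0, 0, 0, 0, 0, 0, -1]

```text
time_s: 6.28
tool_pos: [0.4371, 0.0322, 0.3586]
tool_rot: [-179.2, -32.0, 13.4]
force: [0.1, -0.2, -0.8]
grip_width: 0.0161
grasp_force: 35.0
```

Run:
```python
from h import *
o=get_obs();print(o['time_s'],o['tool_pos'],o['tool_rot'],o['qpos'],o['force'],cp(-.028,.08),RT.as_euler('xyz',degrees=True))
p,r=cur();tip=p+r.apply([0,0,LT]);hc=p+r.apply([0,0,.1657])
out=[]
for n in('side','top'):
    c=read_camera(n);u,v=proj(c,tip);print(n,'tip',u,v,'handle',proj(c,hc),'axis30',proj(c,p+r.apply([0,0,LT-.03])))
    u0,v0=int(u)-30,int(v)-40;print(u0,v0);out.append(cv2.resize(c['color'][v0:v0+80,u0:u0+60],(390,520),interpolation=2))
cv2.imwrite('pics/tip.png',np.hstack(out))
```

```text
6.275 [0.43711001 0.03218636 0.35864143] [-179.1802255   -31.95451491   13.38290968] [  5.64731607 -17.16955793  -9.44009627 127.51792038 -13.62464619
  38.602522   -72.21312865] [ 0.05330715 -0.22966102 -0.81261927] [0.41010009 0.05479957 0.36027662] [180.  -35.   14.6]
side tip 237.9896173710438 238.84005960213722 handle (np.float64(266.48384097338794), np.float64(204.56987201401878)) axis30 (np.float64(245.64725694252058), np.float64(229.63016680916007))
207 198
top tip 219.30002925637996 159.72575633250108 handle (np.float64(216.80873311686736), np.float64(179.29867610224719)) axis30 (np.float64(218.6576844307329), np.float64(164.77235177231938))
189 119
```

View pics/tip.png

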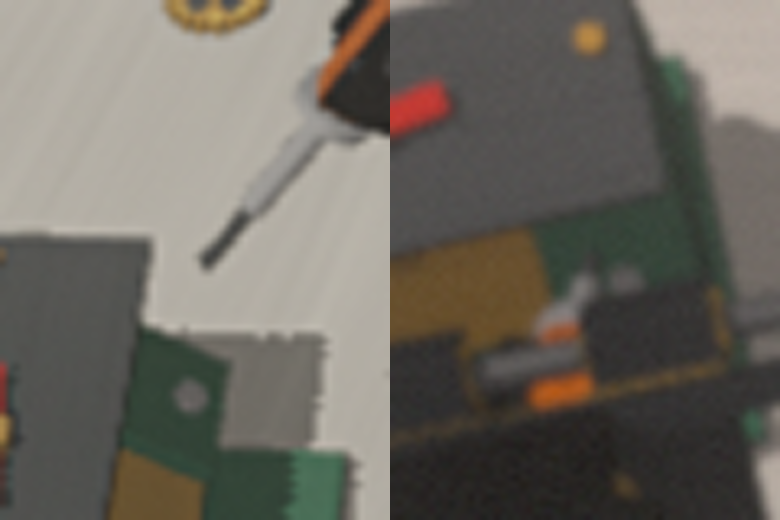

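The picture shows the probe held straight. The tip is at side (239,239) against a predicted (238,239), and at top about (220,157) against (219,160). Joint 2 is near its limit here, so I'll see what can be reached closer in.

Run:
```python
from h import *
p,r=cur()
plan(p,r,[(cp(-.028,.055),RT)],-1,step=.015)
```

```text
[-0.006, -0.01, 0.005, -0.001, 0.017, -0.006, -1, -0.005, -0.01, 0.004, -0.001, 0.017, -0.007, -1, -0.006, -0.01, 0.005, -0.0, 0.017, -0.006, -1]
```

Call:
drive_tool:
  rows: [-0.006, -0.01, 0.005, -0.001, 0.017, -0.006, -1, -0.005, -0.01, 0.004, -0.001, 0.017, -0.007, -1, -0.006, -0.01, 0.005, 0, 0.017, -0.006, -1, 0, 0, 0, 0, 0, 0, -1]

```text
time_s: 6.88
tool_pos: [0.432, 0.0602, 0.3371]
tool_rot: [-179.9, -34.8, 14.7]
force: [0.8, 0.6, -0.6]
grip_width: 0.0156
grasp_force: 35.0
```

Run:
```python
from h import *
o=get_obs();print(o['time_s'],o['tool_pos'],o['tool_rot'],o['qpos'],cp(-.028,.055),cp(-.028,0),RT.as_euler('xyz',degrees=True))
p,r=cur();print(RC.inv().apply(p+r.apply([0,0,LT])-GM)*1000,RC.inv().apply(cp(-.028,.055)-RC.apply([0,0,0])+RT.apply([0,0,LT])-GM)*1000)
```

```text
6.875 [0.43195024 0.06017254 0.33707391] [-179.91122406  -34.81108437   14.71079254] [  0.82489771 -17.2100955   -9.47908181 130.76643141 -11.52815151
  31.9761316  -76.45666495] [0.42397647 0.0584141  0.33979782] [0.45450451 0.06636605 0.29474446] [180.  -35.   14.6]
[-24.12042603 -27.59003287  41.8189755 ] [-31.546704   -28.          45.05336244]
```

Run:
```python
from h import *
p,r=cur()
plan(p,r,[(cp(-.028,.035),RT)],-1,step=.008)
```

```text
[-0.003, -0.0, 0.007, -0.001, 0.002, 0.001, -1, -0.002, -0.0, 0.006, -0.002, 0.001, 0.001, -1]
```

Call:
drive_tool:
  rows: [-0.003, 0, 0.007, -0.001, 0.002, 0.001, -1, -0.002, 0, 0.006, -0.002, 0.001, 0.001, -1, 0, 0, 0, 0, 0, 0, -1]

```text
time_s: 7.25
tool_pos: [0.4358, 0.06, 0.3238]
tool_rot: [180.0, -35.0, 14.4]
force: [0.2, 0.4, -1.7]
grip_width: 0.0155
grasp_force: 35.0
```

```bash
cat >> h.py <<'E'
def st():
    o=get_obs();p,r=cur();t=RC.inv().apply(p+r.apply([0,0,LT])-GM)*1000;F=RC.inv().apply(o['force'])
    u=np.array([NR[2],0,-NR[0]])
    print('t',o['time_s'],'q2',o['qpos'][1].round(2),'rot',np.round(o['tool_rot'],1),'| tip s %.1f y %.1f up %.1f'%(t@NR,t[1],t@u),'| F n %.1f y %.1f up %.1f'%(F@NR,F[1],F@u),'w',round(o['grip_width']*1000,1))
E
python3 - <<'E'
from h import *
st()
p,r=cur()
plan(p,r,[(cp(-.028,.008),RT)],-1,step=.008)
E
```

```text
t 7.25 q2 -15.8 rot [180.  -35.   14.4] | tip s 35.1 y -30.0 up 0.6 | F n -1.6 y 0.3 up -0.7 w 15.5
[-0.0, -0.0, 0.007, 0.001, -0.0, -0.001, -1, -0.0, -0.001, 0.007, 0.0, -0.0, -0.001, -1, -0.0, -0.0, 0.007, 0.001, -0.0, -0.0, -1, -0.001, -0.001, 0.006, 0.0, -0.0, -0.001, -1]
```

Call:
drive_tool:
  rows: [0, 0, 0.007, 0.001, 0, -0.001, -1, 0, -0.001, 0.007, 0, 0, -0.001, -1, 0, 0, 0.007, 0.001, 0, 0, -1, 0, -0.001, 0.006, 0, 0, -0.001, -1, 0, 0, 0, 0, 0, 0, -1]

```text
time_s: 7.88
tool_pos: [0.4504, 0.0662, 0.3018]
tool_rot: [180.0, -35.0, 14.7]
force: [-0.1, -1.1, -0.5]
grip_width: 0.0157
grasp_force: 35.0
```

```bash
python3 -c "
from h import *
st()"
```

```text
t 7.875 q2 -11.89 rot [180.  -35.   14.7] | tip s 8.1 y -27.0 up 0.9 | F n -0.2 y -1.1 up -0.6 w 15.7
```

Call:
drive_tool:
  rows: [-0.001, 0, 0.003, 0, 0, 0, -1, 0, 0, 0.003, 0, 0, 0, -1, 0, 0, 0, 0, 0, 0, -1]

```text
time_s: 8.25
tool_pos: [0.453, 0.0667, 0.297]
tool_rot: [180.0, -35.1, 14.7]
force: [-0.4, -1.3, 1.0]
grip_width: 0.0155
grasp_force: 35.0
```

Call:
drive_tool:
  rows: [0, 0, 0.002, 0, 0, 0, -1, 0, 0, 0, 0, 0, 0, -1]

```text
time_s: 8.5
tool_pos: [0.4541, 0.067, 0.2954]
tool_rot: [180.0, -35.1, 14.7]
force: [-2.0, -0.5, 0.9]
grip_width: 0.0156
grasp_force: 35.0
```

Call:
drive_tool:
  rows: [0, 0, 0.002, 0, 0, 0, -1, 0, 0, 0, 0, 0, 0, -1]

```text
time_s: 8.75
tool_pos: [0.4551, 0.0673, 0.2935]
tool_rot: [180.0, -35.1, 14.7]
force: [-2.3, -0.3, 0.6]
grip_width: 0.0158
grasp_force: 35.0
```

```bash
python3 -c "
from h import *
st()"
```

```text
t 8.75 q2 -10.53 rot [180.  -35.1  14.7] | tip s -1.4 y -27.3 up 0.3 | F n 1.9 y 0.3 up -1.6 w 15.8
```

Call:
drive_tool:
  rows: [0, 0, 0.0025, 0, 0, 0, -1, 0, 0, 0, 0, 0, 0, -1]

```text
time_s: 9.0
tool_pos: [0.4564, 0.0676, 0.2912]
tool_rot: [180.0, -35.0, 14.7]
force: [-4.1, -0.8, 1.3]
grip_width: 0.0158
grasp_force: 35.0
```

```bash
python3 -c "
from h import *
st()"
```

```text
t 9.0 q2 -10.14 rot [180.  -35.   14.7] | tip s -4.1 y -27.2 up -0.1 | F n 3.4 y 0.3 up -2.7 w 15.8
```

Call:
drive_tool:
  rows: [0, -0.002, 0, 0, 0, 0, -1, 0, -0.002, 0, 0, 0, 0, -1, 0, -0.002, 0, 0, 0, 0, -1]

```text
time_s: 9.38
tool_pos: [0.4549, 0.0729, 0.2914]
tool_rot: [179.9, -35.1, 14.6]
force: [-3.0, -3.2, 0.5]
grip_width: 0.0157
grasp_force: 35.0
```

```bash
python3 -c "
from h import *
st()"
```

```text
t 9.375 q2 -10.28 rot [179.9 -35.1  14.6] | tip s -3.9 y -22.0 up 0.0 | F n 2.5 y -2.4 up -2.7 w 15.7
```

Call:
drive_tool:
  rows: [-0.0015, 0, 0, 0, 0, 0, -1, 0, -0.002, 0, 0, 0, 0, -1, 0, -0.002, 0, 0, 0, 0, -1]

```text
time_s: 9.75
tool_pos: [0.453, 0.0769, 0.291]
tool_rot: [179.9, -35.1, 14.6]
force: [-2.3, -4.1, 1.0]
grip_width: 0.0158
grasp_force: 35.0
```

```bash
python3 -c "
from h import *
st()"
```

```text
t 9.75 q2 -10.45 rot [179.9 -35.1  14.6] | tip s -3.7 y -17.5 up -0.5 | F n 2.7 y -3.4 up -2.1 w 15.8
```

Call:
drive_tool:
  rows: [0, -0.002, 0, 0, 0, 0, -1, 0, -0.002, 0, 0, 0, 0, -1]

```text
time_s: 10.0
tool_pos: [0.4519, 0.0811, 0.291]
tool_rot: [180.0, -35.1, 14.7]
force: [-2.2, -3.1, 0.6]
grip_width: 0.0156
grasp_force: 35.0
```

```bash
python3 -c "
from h import *
st()"
```

```text
t 10.0 q2 -10.5 rot [180.  -35.1  14.7] | tip s -3.8 y -13.1 up -0.5 | F n 2.1 y -2.5 up -2.1 w 15.6
```

Call:
drive_tool:
  rows: [-0.001, -0.002, 0, 0, 0, 0, -1, 0, -0.002, 0, 0, 0, 0, -1]

```text
time_s: 10.25
tool_pos: [0.4502, 0.0849, 0.2906]
tool_rot: [180.0, -35.2, 14.7]
force: [-0.6, -2.2, 2.2]
grip_width: 0.0159
grasp_force: 35.0
```

```bash
python3 -c "
from h import *
st()"
```

```text
t 10.25 q2 -10.63 rot [180.  -35.2  14.7] | tip s -3.7 y -8.9 up -1.1 | F n 2.4 y -2.0 up 0.4 w 15.9
```

Call:
drive_tool:
  rows: [0, -0.002, 0, 0, 0, 0, -1, 0, -0.002, 0, 0, 0, 0, -1]

```text
time_s: 10.5
tool_pos: [0.4491, 0.0887, 0.2905]
tool_rot: [180.0, -35.1, 14.7]
force: [-1.3, -3.2, 1.6]
grip_width: 0.0158
grasp_force: 35.0
```

```bash
python3 -c "
from h import *
st()"
```

```text
t 10.5 q2 -10.68 rot [180.  -35.1  14.7] | tip s -3.7 y -5.0 up -1.4 | F n 2.6 y -2.7 up -0.8 w 15.8
```

Call:
drive_tool:
  rows: [0, -0.002, 0, 0, 0, 0, -1, 0, -0.002, 0, 0, 0, 0, -1]

```text
time_s: 10.75
tool_pos: [0.4479, 0.0927, 0.2902]
tool_rot: [180.0, -35.1, 14.7]
force: [-0.6, -2.0, 1.7]
grip_width: 0.0157
grasp_force: 35.0
```

```bash
python3 -c "
from h import *
st()"
```

```text
t 10.75 q2 -10.71 rot [180.  -35.1  14.7] | tip s -3.9 y -0.7 up -1.8 | F n 2.0 y -1.7 up 0.1 w 15.7
```

Call:
drive_tool:
  rows: [0, -0.002, 0, 0, 0, 0, -1, 0, -0.002, 0, 0, 0, 0, -1]

```text
time_s: 11.0
tool_pos: [0.4466, 0.0968, 0.2897]
tool_rot: [180.0, -35.0, 14.7]
force: [-0.4, -0.6, -0.6]
grip_width: 0.0157
grasp_force: 35.0
```

```bash
python3 -c "
from h import *
st()"
```

```text
t 11.0 q2 -10.73 rot [180.  -35.   14.7] | tip s -4.1 y 3.7 up -2.7 | F n -0.2 y -0.5 up -0.7 w 15.7
```

Call:
drive_tool:
  rows: [0.0005, -0.002, 0, 0, 0, 0, -1, 0, 0, 0, 0, 0, 0, -1]

```text
time_s: 11.25
tool_pos: [0.4468, 0.0986, 0.2903]
tool_rot: [180.0, -35.1, 14.7]
force: [-0.2, 0.3, -0.8]
grip_width: 0.0158
grasp_force: 35.0
```

```bash
python3 -c "
from h import *
st()"
```

```text
t 11.25 q2 -10.73 rot [180.  -35.1  14.7] | tip s -4.0 y 5.3 up -1.6 | F n -0.6 y 0.3 up -0.5 w 15.8
```

Call:
drive_tool:
  rows: [0, -0.002, 0, 0, 0, 0, -1, 0, 0, 0, 0, 0, 0, -1]

```text
time_s: 11.5
tool_pos: [0.4464, 0.0999, 0.2904]
tool_rot: [180.0, -35.1, 14.6]
force: [0.8, -0.5, -2.2]
grip_width: 0.0158
grasp_force: 35.0
```

```bash
python3 -c "
from h import *
st()"
```

```text
t 11.5 q2 -10.76 rot [180.  -35.1  14.6] | tip s -3.9 y 6.4 up -1.5 | F n -2.2 y -0.7 up -0.8 w 15.8
```

Call:
drive_tool:
  rows: [0, 0.0015, 0, 0, 0, 0, -1, 0, 0, 0.003, 0, 0, 0, -1, 0, 0, 0.003, 0, 0, 0, -1, 0, 0, 0, 0, 0, 0, -1]
  grip_force: 50

```text
time_s: 12.0
tool_pos: [0.4503, 0.0996, 0.2857]
tool_rot: [180.0, -35.1, 14.7]
force: [-1.4, -1.1, 1.5]
grip_width: 0.0156
grasp_force: 50.0
```

```bash
python3 -c "
from h import *
st()"
```

```text
t 12.0 q2 -9.79 rot [180.  -35.1  14.7] | tip s -9.9 y 5.2 up -1.0 | F n 2.2 y -0.7 up -0.4 w 15.6
```

Call:
drive_tool:
  rows: [0, 0, 0.003, 0, 0, 0, -1, 0, 0, 0, 0, 0, 0, -1]

```text
time_s: 12.25
tool_pos: [0.452, 0.1, 0.2832]
tool_rot: [180.0, -35.1, 14.7]
force: [-2.1, -2.3, 2.3]
grip_width: 0.0159
grasp_force: 50.0
```

```bash
python3 -c "
from h import *
st()"
```

```text
t 12.25 q2 -9.33 rot [180.  -35.1  14.7] | tip s -12.9 y 5.2 up -1.1 | F n 3.4 y -1.6 up -0.9 w 15.9
```

Call:
drive_tool:
  rows: [0, 0, 0.002, 0, 0, 0, -1, 0, 0, 0.002, 0, 0, 0, -1, 0, 0, 0, 0, 0, 0, -1]

```text
time_s: 12.62
tool_pos: [0.4542, 0.1006, 0.2799]
tool_rot: [180.0, -35.1, 14.7]
force: [-2.9, -1.6, 3.3]
grip_width: 0.0158
grasp_force: 50.0
```

```bash
python3 -c "
from h import *
st()"
```

```text
t 12.625 q2 -8.71 rot [180.  -35.1  14.7] | tip s -16.9 y 5.2 up -1.1 | F n 4.5 y -0.8 up -0.7 w 15.8
```

Call:
drive_tool:
  rows: [0, 0, 0.002, 0, 0, 0, -1, 0, 0, 0.001, 0, 0, 0, -1, 0, 0, 0, 0, 0, 0, -1]

```text
time_s: 13.0
tool_pos: [0.4558, 0.101, 0.2774]
tool_rot: [180.0, -35.1, 14.7]
force: [-2.8, -0.2, 3.4]
grip_width: 0.0161
grasp_force: 50.0
```

```bash
python3 -c "
from h import *
st()"
```

```text
t 13.0 q2 -8.24 rot [180.  -35.1  14.7] | tip s -19.9 y 5.3 up -1.2 | F n 4.4 y 0.5 up -0.3 w 16.1
```

Call:
drive_tool:
  rows: [0, 0, 0.001, 0, 0, 0, -1, 0, 0, 0.001, 0, 0, 0, -1, 0, 0, 0, 0, 0, 0, -1]

```text
time_s: 13.38
tool_pos: [0.4568, 0.1013, 0.2764]
tool_rot: [179.9, -35.1, 14.7]
force: [-7.6, -2.7, 10.4]
grip_width: 0.0159
grasp_force: 50.0
```

Call:
drive_tool:
  rows: [0, 0, 0.001, 0, 0, 0, -1, 0, 0, 0, 0, 0, 0, -1]

```text
time_s: 13.62
tool_pos: [0.4573, 0.1015, 0.2761]
tool_rot: [179.9, -35.1, 14.7]
force: [-14.3, -3.6, 14.8]
grip_width: 0.0157
grasp_force: 50.0
```

```bash
python3 -c "
from h import *
st()"
```

```text
t 13.625 q2 -7.89 rot [179.9 -35.1  14.7] | tip s -21.9 y 5.2 up -0.6 | F n 20.5 y 0.1 up -3.6 w 15.7
```

Run:
```python
from h import *
out=[]
for n,(x,y) in(('side',(180,230)),('top',(145,105))):
    c=read_camera(n);out.append(cv2.resize(c['color'][y:y+70,x:x+60],(390,455),interpolation=2))
cv2.imwrite('pics/ptr.png',np.hstack(out));st()
```

```text
t 13.725 q2 -7.89 rot [179.9 -35.1  14.7] | tip s -21.9 y 5.2 up -0.6 | F n 21.6 y -0.7 up -2.0 w 15.6
```

View pics/ptr.png

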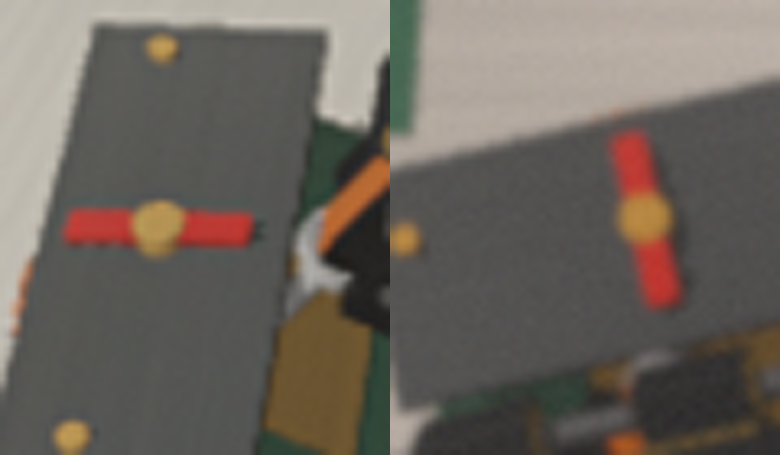

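Pointer now lies across the hood (side (204,265), top (184,138)), so the catch is home. Next I withdraw.

Run:
```python
from h import *
p,r=cur()
n0=plan(p,r,[(cp(.004,.046,-.001),RT)],-1,step=.016)
print('--')
tip=GM+RC.apply([-.06,0,.08])
T=tip+[0,0,LT]; U=np.array([.4612,-.2905,.4107])
plan(*n0,[(T,rot(YC)),(U+[0.03,0.1,0.01],rot(-2)),(U,rot(-3.9))],-1,step=.05,ang=.12)
```

```text
[0.0, 0.0, -0.014, 0.0, -0.001, 0.0, -1, 0.0, 0.0, -0.013, 0.0, -0.0, 0.0, -1, 0.0, 0.0, -0.014, 0.0, -0.001, 0.0, -1, 0.0, 0.001, -0.013, 0.0, -0.0, 0.001, -1, 0.0, 0.0, -0.014, 0.0, -0.001, 0.0, -1]
--
[0.026, 0.001, -0.001, 0.0, -0.102, 0.0, -1, 0.025, 0.001, -0.003, 0.0, -0.102, 0.0, -1, 0.025, 0.001, -0.006, 0.0, -0.102, 0.0, -1, 0.024, 0.0, -0.009, 0.0, -0.101, 0.0, -1, 0.023, 0.001, -0.011, 0.0, -0.102, 0.0, -1]
[0.022, 0.0, -0.013, 0.0, -0.101, 0.0, -1, -0.018, 0.041, 0.0, 0.0, -0.0, 0.041, -1, -0.016, 0.042, 0.001, 0.0, -0.0, 0.041, -1, -0.014, 0.042, 0.0, 0.0, -0.0, 0.042, -1, -0.013, 0.043, 0.001, 0.0, -0.0, 0.041, -1]
[-0.011, 0.043, 0.0, 0.0, -0.0, 0.042, -1, -0.009, 0.044, 0.001, 0.0, -0.0, 0.041, -1, -0.007, 0.043, 0.0, 0.0, -0.0, 0.042, -1, -0.009, 0.034, 0.003, 0.0, -0.0, 0.011, -1, -0.008, 0.034, 0.004, 0.0, -0.0, 0.011, -1]
[-0.008, 0.034, 0.003, 0.0, -0.0, 0.011, -1]
```

Call:
drive_tool:
  rows: [0, 0, -0.014, 0, -0.001, 0, -1, 0, 0, -0.013, 0, 0, 0, -1, 0, 0, -0.014, 0, -0.001, 0, -1, 0, 0.001, -0.013, 0, 0, 0.001, -1, 0, 0, -0.014, 0, -0.001, 0, -1]

```text
time_s: 14.35
tool_pos: [0.4234, 0.0908, 0.3295]
tool_rot: [-180.0, -34.8, 14.5]
force: [-0.7, 1.0, 3.3]
grip_width: 0.0158
grasp_force: 50.0
```

Call:
drive_tool:
  rows: [0, 0, 0, 0, 0, 0, -1]

```text
time_s: 14.48
tool_pos: [0.4235, 0.0915, 0.3296]
tool_rot: [-180.0, -34.9, 14.6]
force: [0.3, 0.3, -1.6]
grip_width: 0.0156
grasp_force: 50.0
```

```bash
python3 -c "
from h import *
st()"
```

```text
t 14.475 q2 -17.27 rot [-180.   -34.9   14.6] | tip s 42.1 y 4.4 up -0.0 | F n -1.5 y 0.2 up -0.6 w 15.6
```

Call:
drive_tool:
  rows: [0.026, 0.001, -0.004, 0, -0.102, 0, -1, 0.025, 0.001, -0.005, 0, -0.102, 0, -1, 0.025, 0.001, -0.007, 0, -0.102, 0, -1, 0.024, 0, -0.009, 0, -0.101, 0, -1, 0.023, 0.001, -0.011, 0, -0.102, 0, -1]

```text
time_s: 15.1
tool_pos: [0.5212, 0.1129, 0.4119]
tool_rot: [-179.9, -5.5, 14.6]
force: [-0.9, 0.8, -1.5]
grip_width: 0.0158
grasp_force: 50.0
```

Call:
drive_tool:
  rows: [0.022, 0, -0.013, 0, -0.101, 0, -1, -0.018, 0.041, 0, 0, 0, 0.041, -1, -0.016, 0.042, 0.001, 0, 0, 0.041, -1, -0.014, 0.042, 0, 0, 0, 0.042, -1, -0.013, 0.043, 0.001, 0, 0, 0.041, -1]

```text
time_s: 15.72
tool_pos: [0.5127, -0.0602, 0.4245]
tool_rot: [-179.9, 0.0, 5.1]
force: [1.5, -0.7, -1.6]
grip_width: 0.016
grasp_force: 50.0
```

Call:
drive_tool:
  rows: [-0.011, 0.043, 0, 0, 0, 0.042, -1, -0.009, 0.044, 0.001, 0, 0, 0.041, -1, -0.007, 0.043, 0, 0, 0, 0.042, -1, -0.009, 0.034, -0.003, 0, 0, 0.011, -1, -0.008, 0.034, 0, 0, 0, 0.011, -1]

```text
time_s: 16.35
tool_pos: [0.4722, -0.2586, 0.4268]
tool_rot: [-180.0, 0.0, -3.3]
force: [-0.5, 0.0, -1.2]
grip_width: 0.0156
grasp_force: 50.0
```

Run:
```python
from h import *
o=get_obs();print(o['time_s'],o['tool_pos'],o['tool_rot'],o['qpos'])
p,r=cur();plan(p,r,[(np.array([.4612,-.2905,.411]),rot(-3.9))],-1,step=.03)
```

```text
16.35 [ 0.4722206  -0.25863099  0.42681797] [-1.79977382e+02  1.77564407e-02 -3.26968946e+00] [ 17.72083941   4.09409449   8.62161802  97.52292315  -0.64003806
  78.45498875 -66.8205337 ]
[-0.005, 0.016, 0.008, -0.0, 0.0, 0.006, -1, -0.004, 0.016, 0.008, -0.0, 0.0, 0.005, -1]
```

Call:
drive_tool:
  rows: [-0.005, 0.016, 0.008, 0, 0, 0.006, -1, -0.004, 0.016, 0.008, 0, 0, 0.005, -1, 0, 0, 0.035, 0, 0, 0, -1, 0, 0, 0, 0, 0, 0, -1]

```text
time_s: 16.85
tool_pos: [0.461, -0.2876, 0.3723]
tool_rot: [-179.8, 0.5, -3.8]
force: [0.3, 0.2, -0.9]
grip_width: 0.0157
grasp_force: 50.0
```

Run:
```python
from h import *
p,r=cur();print(p,r.as_euler('xyz',degrees=True));out=[]
for n,(x,y) in(('side',(310,115)),('top',(380,195))):
    c=read_camera(n);out.append(cv2.resize(c['color'][y:y+80,x:x+60],(390,520),interpolation=2))
    for s in(LT,LT-.03,LT-.075):print(n,((np.array(proj(c,p+r.apply([0,0,s])))-[x,y]+.5)*6.5).round())
cv2.imwrite('pics/ret.png',np.hstack(out))
```

```text
[ 0.46099024 -0.28763131  0.37232485] [-179.83378829    0.4576803    -3.82496143]
side [176. 246.]
side [183. 179.]
side [193.  72.]
top [257. 235.]
top [292. 225.]
top [351. 208.]
```

View pics/ret.png

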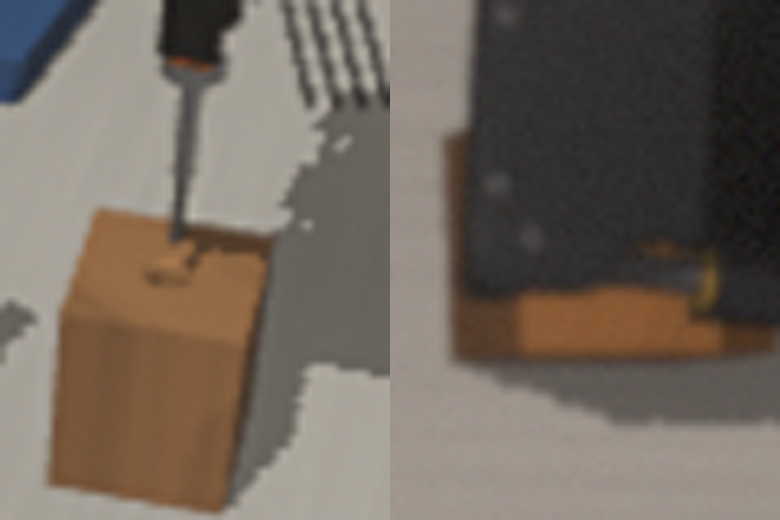

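The crop shows the tip at side (178,243), matching the prediction (176,246), just above the hole at (170,270). I'll lower it.

Call:
drive_tool:
  rows: [0, 0.002, 0.01, 0, 0, 0, -1, 0, 0, 0.012, 0, 0, 0, -1, 0, 0, 0.012, 0, 0, 0, -1, 0, 0, 0, 0, 0, 0, -1]

```text
time_s: 17.45
tool_pos: [0.461, -0.2906, 0.34]
tool_rot: [-180.0, 0.3, -3.9]
force: [-0.3, 0.5, -0.8]
grip_width: 0.016
grasp_force: 50.0
```

Call:
drive_tool:
  rows: [0, 0, 0.015, 0, 0, 0, -1, 0, 0, 0.015, 0, 0, 0, -1, 0, 0, 0, 0, 0, 0, -1]

```text
time_s: 17.82
tool_pos: [0.4607, -0.2905, 0.3096]
tool_rot: [-179.9, 0.3, -3.9]
force: [-0.1, 0.1, -1.2]
grip_width: 0.0155
grasp_force: 50.0
```

Run:
```python
from h import *
o=get_obs();print(o['tool_pos'],o['force'],o['wrist_torque'],o['tool_rot'])
```

```text
[ 0.46067893 -0.29054331  0.30958879] [-0.11171922  0.10882402 -1.18542082] [-0.08393496  0.18527486 -0.01921575] [-179.94641195    0.31485919   -3.90522639]
```

Descending freely; 29 mm to go.

Call:
drive_tool:
  rows: [0, 0, 0.012, 0, 0, 0, -1, 0, 0, 0.012, 0, 0, 0, -1, 0, 0, 0.003, 0, 0, 0, -1, 0, 0, 0, 0, 0, 0, -1]

```text
time_s: 18.32
tool_pos: [0.4612, -0.2909, 0.2843]
tool_rot: [180.0, 0.2, -3.9]
force: [0.4, -0.5, -1.2]
grip_width: 0.0157
grasp_force: 50.0
```

Call:
drive_tool:
  rows: [0, 0, 0.001, 0, 0, 0, -1, 0, 0, 0.001, 0, 0, 0, -1, 0, 0, 0, 0, 0, 0, -1]

```text
time_s: 18.7
tool_pos: [0.4613, -0.291, 0.2827]
tool_rot: [180.0, 0.1, -3.9]
force: [-0.5, 0.5, -0.8]
grip_width: 0.0155
grasp_force: 50.0
```

Call:
drive_tool:
  rows: [0, 0, 0.001, 0, 0, 0, -1, 0, 0, 0.001, 0, 0, 0, -1, 0, 0, 0, 0, 0, 0, -1]

```text
time_s: 19.08
tool_pos: [0.4613, -0.291, 0.2807]
tool_rot: [180.0, 0.1, -3.9]
force: [0.2, 0.1, 0.4]
grip_width: 0.0157
grasp_force: 50.0
```

Call:
drive_tool:
  rows: [0, 0, 0.001, 0, 0, 0, -1, 0, 0, 0, 0, 0, 0, -1]

```text
time_s: 19.32
tool_pos: [0.4613, -0.291, 0.2807]
tool_rot: [180.0, 0.1, -3.9]
force: [-2.3, 0.8, 6.3]
grip_width: 0.0156
grasp_force: 50.0
```

Seated: contact at the same height as at pickup. Now I open and retreat.

Call:
drive_tool:
  rows: [0, 0, -0.0005, 0, 0, 0, -0.4, 0, 0, 0, 0, 0, 0, -0.2, 0, 0, 0, 0, 0, 0, 0.1, 0, 0, 0, 0, 0, 0, 0.4, 0, 0, 0, 0, 0, 0, 0.7]

```text
time_s: 19.95
tool_pos: [0.4612, -0.2909, 0.2799]
tool_rot: [180.0, 0.1, -3.9]
force: [-0.2, 0.7, -0.2]
grip_width: 0.0569
grasp_force: 0.0
```

Call:
drive_tool:
  rows: [0, 0, 0, 0, 0, 0, 0.7, 0, 0, 0, 0, 0, 0, 0.7, 0, 0, -0.02, 0, 0, 0, 0.7, 0, 0, -0.04, 0, 0, 0, 0.7, 0, 0, -0.05, 0, 0, 0, 0.7]

```text
time_s: 20.58
tool_pos: [0.4611, -0.2907, 0.3903]
tool_rot: [-180.0, 0.3, -3.9]
force: [1.0, -0.8, 0.7]
grip_width: 0.0742
grasp_force: 0.0
```

Call:
drive_tool:
  rows: [-0.04, -0.03, -0.03, 0, 0, 0, 0.7, 0, -0.06, 0, 0, 0, 0, 0.7, 0, -0.06, 0, 0, 0, 0, 0.7, 0, -0.05, 0, 0, 0, 0, 0.7, 0, 0, 0, 0, 0, 0, 0.7]

```text
time_s: 21.2
tool_pos: [0.4355, -0.0845, 0.4204]
tool_rot: [-180.0, 0.1, -3.5]
force: [0.3, 0.3, 1.0]
grip_width: 0.0739
grasp_force: 0.0
```

Run:
```python
from h import *
o=get_obs();print(o['time_s'],o['tool_pos'],o['force'],o['grip_width'])
a=cv2.resize(read_camera('side')['color'],(400,300));c=read_camera('side')['color']
b=cv2.resize(c[125:200,280:365],(453,400),interpolation=2);P=np.zeros((400,800,3),np.uint8);P[:,:453]=b
t=read_camera('top')['color'];P[:,453:]=cv2.resize(t[185:270,375:449],(347,400),interpolation=2)
Q=np.zeros((600,800,3),np.uint8);Q[:400]=P;Q[400:,:267]=cv2.resize(c,(267,200),interpolation=3);Q[400:,300:567]=cv2.resize(t,(267,200),interpolation=3)
cv2.imwrite('pics/end.png',Q)
```

```text
21.2 [ 0.43549187 -0.08452379  0.42035112] [0.28571998 0.32609796 0.95117223] 0.07388295315290937
```

View pics/end.png

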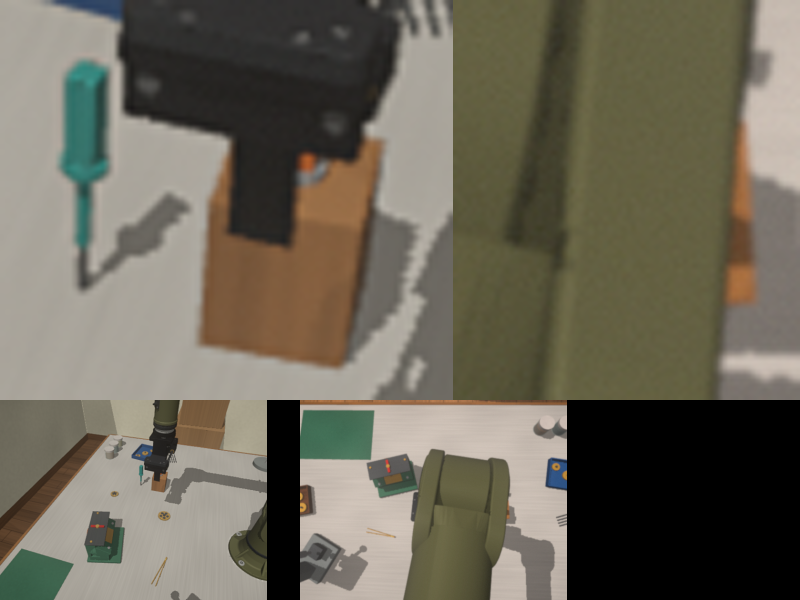

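The handle and flange sit on the stand, but the gripper partly hides them. The wheels, tweezers and pointer are fine. I'll clear the arm for one last look.

Call:
drive_tool:
  rows: [0, -0.06, 0, 0, 0, 0, 0.7, 0, -0.06, 0, 0, 0, 0, 0.7, 0, -0.06, 0, 0, 0, 0, 0.7, 0, -0.05, 0, 0, 0, 0, 0.7, 0, 0, 0, 0, 0, 0, 0.7]

```text
time_s: 21.98
tool_pos: [0.4511, 0.1435, 0.4199]
tool_rot: [-180.0, 0.2, -3.6]
force: [0.3, -1.2, 0.5]
grip_width: 0.0741
grasp_force: 0.0
```

Run:
```python
from h import *
c=read_camera('side')['color'];t=read_camera('top')['color']
cv2.imwrite('pics/end2.png',np.hstack([cv2.resize(c[125:200,280:345+20],(400,353),interpolation=2),cv2.resize(t[160:260,375:450],(265,353),interpolation=2)]))
```

```text
(no output)
```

View pics/end2.png

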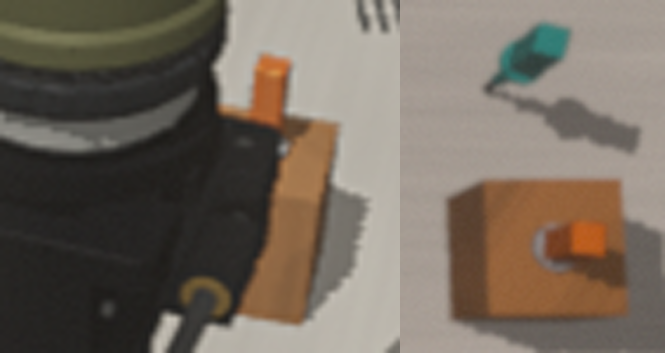

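The orange probe stands upright with its flange on the stand top, as at the start, and nothing is touching it.

```bash
python3 -c "
from cell import *
print(sign_off())"
```

```text
the job is handed in; nothing more can be done
None
```

The catch is fully home (pointer across the hood), the probe is back upright and fully down in its stand, the wheels and tweezers were not touched, and the job was handed in at about 22 s.

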